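# Stow the bread tray under the low cover and wedge it tight

## Task

Before the bakery van drives off, slide the small bread tray along the counter, front end first, under the low clear cover until it is fully home against the red stop at the back. Then put the wooden wedge, narrow end first and lying on the counter, into the gap beside the tray (either side) and push or tap it in until it goes no further, so that the tray is held tight. Keep the tray flat on the counter and leave the jar, the shaker and the spatula where they are.

Things in the scene. Friction and masses are not known exactly. Their poses are not given: they have to be found in the camera images.
- cover: Low cover fixed to the counter: two aluminium side rails under a flat roof (clear panel, aluminium front bar), open in front. Origin on the counter under the middle of the roof's front edge; +x points in, y across. Roof from x = 0 to 146 mm, underside 48, top 56 mm high. Rails 12 mm thick, inner faces at y = +/-60 mm from x = 14 mm on; before that, 44 mm high flaps splay out to x = -9, y = +/-72 mm.
- cover_stop (a point): Middle of the front face of the cover's red back stop (120 mm wide, 32 mm high), 134 mm inside the roof's front edge and 16 mm above the counter; axes as the cover's. A tray that is home touches it; the tray's rear face is then 14 mm inside the roof's front edge, where only fingers tilted to reach under the roof get to it.
- tray_centre (a point): Loose dark steel tray with two slices of topped bread, 120 mm long (x) by 100 wide (y) by 36 high, 0.3 to 0.6 kg. This point is its centre, 18 mm above its underside; x points to its front end, which goes in first. Walls 4 mm, floor 3 mm thick, but the rear wall is a 10 mm thick bar. Bread only from x = -4 to 52 mm: the 46 mm between it and the rear bar are empty.
- tray_bar (a point): Middle of the tray's 10 mm thick rear bar (36 mm high, 92 mm wide), 55 mm behind the tray's centre and at the same height; axes as the tray's. It can be pinched from above or pushed from behind.
- wedge_centre (a point): Loose waxed wood wedge lying on the counter, 145 mm long (x), 30 high. This point is half-way along, 15 mm above its underside; x points to the tip (at 72.5 mm). Head from x = -72.5 to -27.5 mm, 30 mm wide, parallel; then both sides taper evenly to 6 mm at the tip. Driven in beside the homed tray (15 N is enough) it jams, and stays, with this point about level with the roof's front edge.
- jar: Bystander: amber glass jar with red lid, 70 mm diameter, 100 mm high, origin at the centre of its underside.
- shaker: Bystander: steel flour shaker, 60 mm diameter, 100 mm high, origin at the centre of its underside.
- spatula: Bystander: spatula lying on the counter, 240 mm long, along its x.
Not all that is in view belongs to the job. Of the things shaped like the part that bears wedge_centre, the wooden one is meant. Several things have the shape of the cover; the one meant has the colours described above.

How it is judged:
By the outcome, as a careful person would: the job done as asked, in the order asked, and still so for the second after the job is handed in, with the robot touching nothing.
It also fails if it takes over 67 s, if anything falls off the work surface, if the arm or the gripper's body presses on something with over 40 N, if the wrist force passes 120 N, or if a joint passes its speed limit or range.

## Robot

A 6-joint arm with a two-finger parallel gripper is mounted at the origin on the work surface. World frame = base frame: x ahead of the robot, y to its left, z up, the work surface at z = 0. Lengths are in m, angles in rad, forces in N, time in s.
With the tool pointing down it reaches from about 0.3 to 0.825 m from the base axis. Payload 5.4 kg.
Tool frame: the origin (TCP) lies at the very end of the fingers, on their centre line; the grasp point (between the pads) lies 19 mm behind it; z points along the fingers, x is the direction in which the jaws open and shut, and the axes are right-handed (so a half turn about z gives the same grasp; the last joint's range is limited). The gripper opens to 92 mm and grips with 3 to 60 N. Pads are 20 mm wide; open, the fingers measure 128 mm over their backs; the gripper's body (75 mm by 189 mm) begins 69 mm behind the grasp point.
Start: joints at [-1.542, 0.158, 1.597, -0, 1.386, -0.21], TCP at [0.136, -0.559, 0.215] pointing down, gripper open.
Joint ranges: [-2.91, 2.91], [-0.94, 2.29], [0.18, 2.7], [-1.29, 4.43], [0.17, 2.64], [-3, 3]. Speed limits (rad/s): [2.57, 2.57, 3.14, 3.14, 3.14, 3.14].

## Interface

Orientations are given as a rotation vector (axis times angle).
In Python, from workcell import bot gives the robot as it stands. Calls block until the motion is done:
- bot.goto(position, orientation): joint-space move of the TCP to a pose.
- bot.line_to(position, rot=None, max_speed=0.15): straight line of the TCP; rot=None keeps the orientation; max_speed is the mean speed in m/s.
- bot.set_joints(angles): joint-space move.
- bot.set_gripper(opening, newtons=None): opening from 0.0 (shut) to 1.0 (fully open); newtons is the grip in N (None keeps the last); returns when the fingers have stopped.
- bot.hold(seconds).
- bot.inverse_kinematics(position, orientation): joint angles nearest the present ones, or None.
- bot.read_camera(name): name is "scene" or "top" or "wrist"; returns a dict with "pixels" (480x640x3 uint8, blue, green, red), "fx", "fy", "cx", "cy" (pixels), "R" (3x3) and "t" (3): a world point X has camera coordinates R X + t. Camera axes: x right, y down, z forward; pixel columns grow to the right and rows downward; lengths in m; the calibration is good to about 2 mm. A picture is of the moment at which its call begins. There is no depth.
A pose or a line that the arm cannot do raises bot.MotionError and nothing moves.
- bot.job_done(): hands the job in, once; it reports no verdict.
Readings, each from a call of its own:
- bot.current_clock(): time.
- bot.current_joints(): joint angles.
- bot.current_joint_vel(): joint speeds.
- bot.current_effort(): joint torques, N m.
- bot.current_ee_pos(): TCP position.
- bot.current_tool_rot(): TCP orientation.
- bot.current_contact_force(): force on the tool from outside, world axes, zero at the start.
- bot.current_ft_torque(): the same for the moment, N m.
- bot.current_opening(): opening from 0.0 (shut) to 1.0 (fully open).
Only numpy, scipy, OpenCV 4.12 (cv2) and the standard library are available. Lean on these libraries where they do the work, as an engineer would, in place of code of your own. Each camera call takes 0.05 s, during which the arm holds its last target.

## Working session

There is one attempt and no reset: what is moved stays moved. The work goes in short steps, each a Python script; the robot and the scene stay as the last script left them, time stands still between calls to the robot, and variables do not carry over. Pictures are saved under pics/ and viewed, and the job is handed in when it is done.

```bash
ls; mkdir -p pics; python3 - <<'E'
from workcell import bot
import cv2
for n in ["scene","top","wrist"]:
    c=bot.read_camera(n); cv2.imwrite(f"pics/a_{n}.png",c["pixels"])
    print(n,c["fx"],c["fy"],c["cx"],c["cy"],c["R"],c["t"])
print(bot.current_clock())
E
```

```text
pics
scene 534.7314780989336 534.7314780989336 318.2268385968505 235.58404723373866 [[ 0.74290401  0.66938267 -0.00452518]
 [ 0.56477125 -0.63040291 -0.53256512]
 [-0.35934255  0.39308907 -0.84637693]] [-0.47839406 -0.31626701  1.39620021]
top 495.2708447050468 495.2708447050468 311.9276178564566 241.1243448070724 [[-0.01384834 -0.99955191  0.02653699]
 [-0.99533083  0.01124475 -0.09586495]
 [ 0.09552359 -0.02774065 -0.99504055]] [0.02893907 0.63968804 1.09031096]
wrist 392.0026817974472 392.0026817974472 320.89957199144686 241.45394296475735 [[ 0.23671848 -0.97157549 -0.00232784]
 [-0.93735261 -0.2290093   0.26253537]
 [-0.25560603 -0.05996496 -0.96491956]] [-0.57469933 -0.02956445  0.39129749]
0.15
```

View pics/a_scene.png

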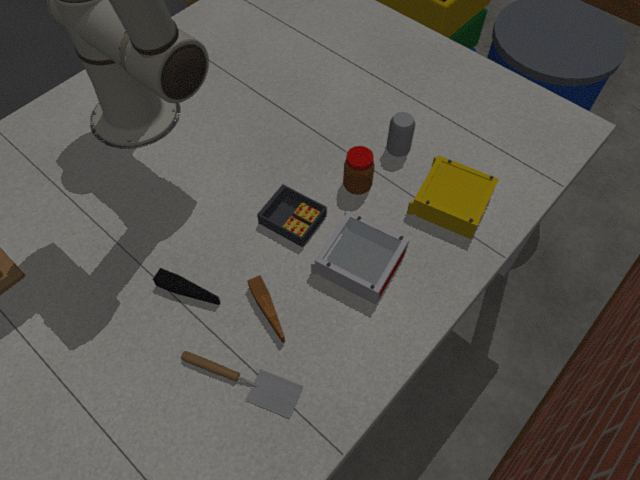

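View pics/a_top.png

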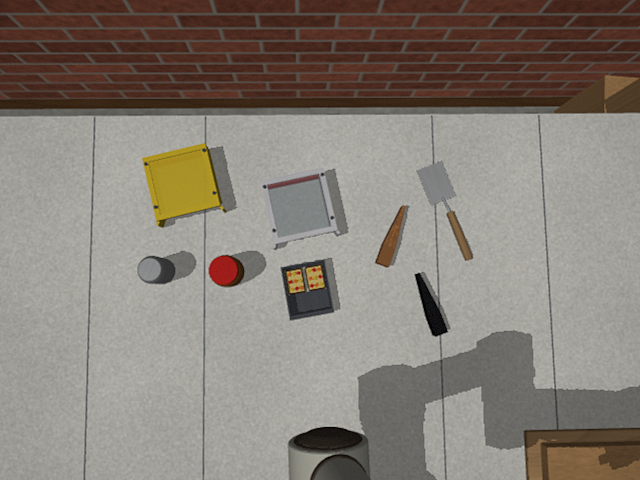

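View pics/a_wrist.png

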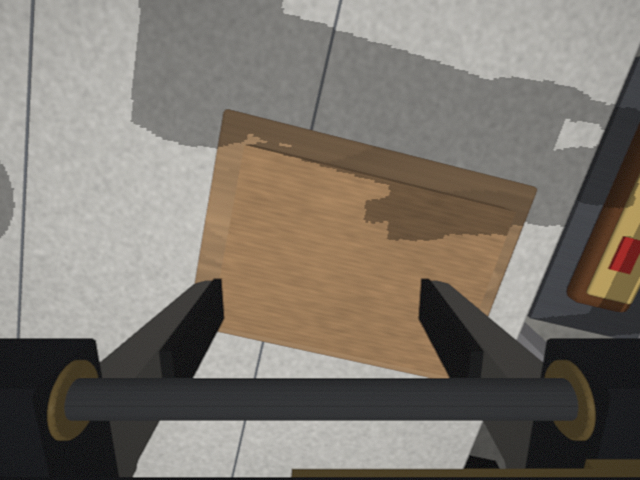

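The grey cover with the red stop is at top (303,207), and the yellow one at (183,185) is a decoy. The tray is at (308,290), with its bread towards the cover. The wooden wedge is at (392,237) with its tip up, and the black wedge at (430,305) is a decoy. A second tray-like object shows at the right edge of the wrist view. I'll look at close crops next.

```bash
cat > h.py <<'E'
import numpy as np, cv2
from workcell import bot
def ray(c,uv,z):
    d=np.array([(uv[0]-c["cx"])/c["fx"],(uv[1]-c["cy"])/c["fy"],1.0]); R=np.array(c["R"]);t=np.array(c["t"])
    o=-R.T@t; d=R.T@d; s=(z-o[2])/d[2]; return o+s*d
def proj(c,X):
    p=np.array(c["R"])@np.array(X)+np.array(c["t"]); return np.array([c["fx"]*p[0]/p[2]+c["cx"],c["fy"]*p[1]/p[2]+c["cy"]])
E
python3 - <<'E'
from h import *
t=bot.read_camera("top"); s=bot.read_camera("scene")
a=t["pixels"][165:325,235:435]; cv2.imwrite("pics/b_top.png",cv2.resize(a,None,fx=4,fy=3.75,interpolation=cv2.INTER_CUBIC))
a=s["pixels"][170:350,235:435]; cv2.imwrite("pics/b_sc.png",cv2.resize(a,None,fx=4,fy=3.333,interpolation=cv2.INTER_CUBIC))
w=bot.read_camera("wrist")
for uv in [(530,320),(640,60),(570,300)]: print(uv,ray(w,uv,0.036))
for uv in [(308,290)]: print(ray(t,uv,0.02))
E
```

```text
(530, 320) [ 0.08734308 -0.78022806  0.036     ]
(640, 60) [ 0.32718621 -0.7806613   0.036     ]
(570, 300) [ 0.11617715 -0.80962572  0.036     ]
[0.53004973 0.03102671 0.02      ]
```

View pics/b_top.png

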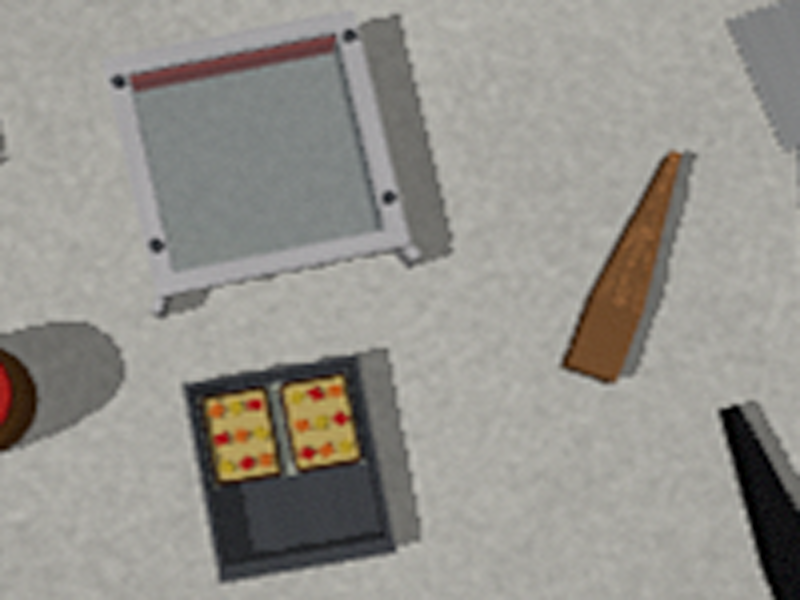

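View pics/b_sc.png

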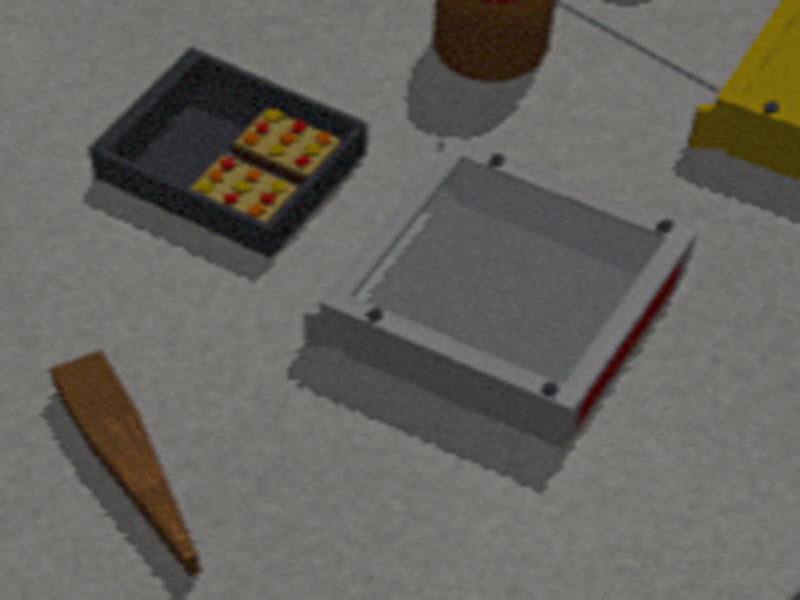

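The crops confirm it. The tray's bread end faces the grey cover's open front, the red stop is at the cover's back, and the wooden wedge's tip points away from the robot. The tray-like object seen in the wrist view is large and sits off at y=-0.8, so it isn't the one. Next I'll measure positions.

```bash
cat > meas.py <<'E'
from h import *
def quad(m):
    cs,_=cv2.findContours(m,cv2.RETR_EXTERNAL,cv2.CHAIN_APPROX_NONE); c=max(cs,key=cv2.contourArea)
    return cv2.convexHull(c),c
def blob(img,lo,hi,roi):
    h=cv2.cvtColor(img,cv2.COLOR_BGR2HSV); m=cv2.inRange(h,np.array(lo),np.array(hi)); k=np.zeros_like(m); x0,y0,x1,y1=roi; k[y0:y1,x0:x1]=m[y0:y1,x0:x1]
    return cv2.morphologyEx(k,cv2.MORPH_CLOSE,np.ones((3,3),np.uint8))
E
python3 - <<'E'
from meas import *
t=bot.read_camera("top"); s=bot.read_camera("scene")
for n,c,rt,rw,rc in (("top",t,(272,255,338,325),(370,200,412,272),(255,165,345,250)),("scene",s,(255,183,330,247),(245,272,290,345),(308,213,412,302))):
    R=np.array(c["R"]); print(n,"cam at",-R.T@np.array(c["t"]))
    im=c["pixels"]; hsv=cv2.cvtColor(im,cv2.COLOR_BGR2HSV)
    pts=[(308,305),(332,300),(285,265),(390,240),(303,240),(270,210),(300,205)] if n=="top" else [(280,212),(265,285),(330,262),(350,250)]
    print([ (p,hsv[p[1],p[0]].tolist()) for p in pts])
    m=blob(im,(5,90,40),(18,255,255),rw); h,_=quad(m)
    _,tri=cv2.minEnclosingTriangle(h.astype(np.float32)); a=cv2.approxPolyDP(h,2.0,True)[:,0]
    print("wedge", [(p.tolist(),ray(c,p,0.03)[:2].round(4).tolist()) for p in a])
    m=blob(im,(0,0,0),(179,255,75),rt)
    cv2.imwrite(f"pics/m_{n}.png",m)
    h,_=quad(m); a=cv2.approxPolyDP(h,2.5,True)[:,0]
    print("tray", [(p.tolist(),ray(c,p,0.036)[:2].round(4).tolist()) for p in a])
E
```

```text
top cam at [0.53295157 0.0519789  1.14545933]
[((308, 305), [110, 23, 67]), ((332, 300), [20, 7, 108]), ((285, 265), [26, 12, 172]), ((390, 240), [14, 152, 131]), ((303, 240), [23, 13, 171]), ((270, 210), [140, 5, 168]), ((300, 205), [84, 10, 133])]
wedge [([404, 206], [0.7185, -0.1912]), ([388, 266], [0.5816, -0.1504]), ([378, 263], [0.5886, -0.1279]), ([376, 260], [0.5955, -0.1236]), ([400, 208], [0.7139, -0.1818])]
tray [([323, 260], [0.5966, -0.0032]), ([333, 311], [0.4829, -0.0237]), ([290, 319], [0.4667, 0.072]), ([281, 268], [0.5799, 0.0911])]
scene cam at [ 1.03573353 -0.42797799  1.01111405]
[((280, 212), [120, 16, 47]), ((265, 285), [10, 62, 94]), ((330, 262), [150, 3, 84]), ((350, 250), [60, 8, 94])]
wedge [([248, 280], [0.5838, -0.1493]), ([260, 276], [0.5956, -0.1262]), ([269, 294], [0.6385, -0.143]), ([283, 341], [0.7294, -0.1962]), ([257, 303], [0.6347, -0.1733])]
tray [([282, 185], [0.4682, 0.0713]), ([326, 207], [0.5842, 0.0924]), ([324, 219], [0.6024, 0.0654]), ([303, 246], [0.6151, -0.0162]), ([273, 239], [0.5552, -0.0463]), ([257, 228], [0.5095, -0.0495]), ([257, 214], [0.4831, -0.0236])]
```

```bash
python3 - <<'E'
from meas import *
t=bot.read_camera("top"); s=bot.read_camera("scene")
for n,c,r in (("top",t,(250,160,350,255)),("scene",s,(308,210,415,305))):
    lab=cv2.cvtColor(c["pixels"],cv2.COLOR_BGR2LAB); x0,y0,x1,y1=r
    b=cv2.GaussianBlur(lab[...,2],(3,3),0)[y0:y1,x0:x1].astype(int); print(np.percentile(b,[2,20,50,80,98]))
    im=np.clip((b-110)*10,0,255).astype(np.uint8)
    cv2.imwrite(f"pics/c_{n}.png",cv2.resize(np.hstack([im]),None,fx=6,fy=6,interpolation=cv2.INTER_NEAREST))
    for uv in [(277,244.5),(337.5,229),(323,168),(262,183)] if n=="top" else []: print(ray(c,uv,0.056).round(4))
E
```

```text
[127. 128. 131. 131. 132.]
[0.6309 0.0988 0.056 ]
[ 0.6639 -0.0355  0.056 ]
[ 0.8021 -0.0055  0.056 ]
[0.769  0.1312 0.056 ]
[126. 127. 128. 130. 139.]
```

View pics/c_top.png

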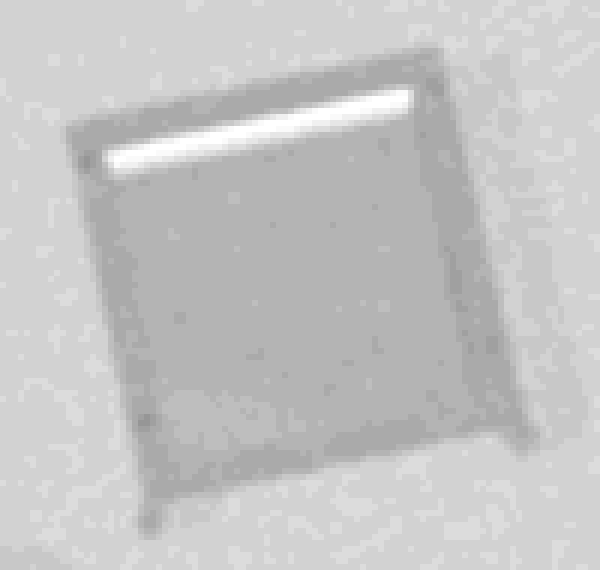

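```bash
python3 - <<'E'
from meas import *
from scipy.spatial.transform import Rotation as Ro
w=bot.read_camera("wrist"); R=np.array(w["R"]); o=-R.T@np.array(w["t"])
T=Ro.from_rotvec(bot.current_tool_rot()).as_matrix(); print(T.round(3)); print("tool->cam offset",(T.T@(o-np.array(bot.current_ee_pos()))).round(4)); print("cam axes in tool",(T.T@R.T).round(3))
# cover in top
t=bot.read_camera("top"); lab=cv2.cvtColor(t["pixels"],cv2.COLOR_BGR2LAB)
big=cv2.resize(lab[160:255,250:350],None,fx=4,fy=4,interpolation=cv2.INTER_CUBIC); b=cv2.GaussianBlur(big[...,2],(5,5),0)
red=cv2.dilate((big[...,1]>136).astype(np.uint8)*255,np.ones((5,5),np.uint8))
m=((b<=129).astype(np.uint8)*255)|red
m=cv2.morphologyEx(m,cv2.MORPH_OPEN,np.ones((45,45),np.uint8)); m=cv2.morphologyEx(m,cv2.MORPH_OPEN,np.ones((9,9),np.uint8))
cv2.imwrite("pics/d.png",m)
h=max(cv2.findContours(m,0,1)[0],key=cv2.contourArea)
r=cv2.minAreaRect(h); print(r)
P=cv2.boxPoints(r)
print([ray(t,(250+(p[0]+.5)/4-.5,160+(p[1]+.5)/4-.5),0.056)[:2].round(4).tolist() for p in P])
# IK checks
def down(yaw): # tool x along yaw, z down
    x=np.array([np.cos(yaw),np.sin(yaw),0]); z=np.array([0,0,-1.]); return Ro.from_matrix(np.c_[x,np.cross(z,x),z]).as_rotvec()
for d in [-90,-80,0,10,90,100,180,190]:
    for p in [(0.5,.03,.3),(0.45,.03,.3),(0.4,.03,.3),(.478,.024,.02)]:
        q=bot.inverse_kinematics(p,down(np.radians(d))); print(d,p,None if q is None else np.round(q,2).tolist())
E
```

```text
[[ 0.237 -0.972 -0.   ]
 [-0.972 -0.237 -0.   ]
 [ 0.     0.    -1.   ]]
tool->cam offset [ 0.0008 -0.0743 -0.1702]
cam axes in tool [[ 1.     0.    -0.001]
 [-0.     0.965  0.263]
 [ 0.001 -0.263  0.965]]
((196.9698028564453, 182.22650146484375), (263.55316162109375, 264.13446044921875), 78.50343322753906)
[[0.777, 0.1357], [0.8059, -0.0093], [0.6597, -0.0361], [0.632, 0.1074]]
-90 (0.5, 0.03, 0.3) [-0.18, -0.08, 1.68, -0.0, 1.55, 1.39]
-90 (0.45, 0.03, 0.3) [-0.2, -0.22, 1.8, -0.0, 1.56, 1.37]
-90 (0.4, 0.03, 0.3) [-0.23, -0.36, 1.91, -0.0, 1.59, 1.34]
-90 (0.478, 0.024, 0.02) [-0.2, 0.17, 2.01, -0.0, 0.96, 1.37]
-80 (0.5, 0.03, 0.3) [-0.18, -0.08, 1.68, -0.0, 1.55, 1.21]
-80 (0.45, 0.03, 0.3) [-0.2, -0.22, 1.8, -0.0, 1.56, 1.19]
-80 (0.4, 0.03, 0.3) [-0.23, -0.36, 1.91, -0.0, 1.59, 1.17]
-80 (0.478, 0.024, 0.02) [-0.2, 0.17, 2.01, -0.0, 0.96, 1.19]
0 (0.5, 0.03, 0.3) [-0.18, -0.08, 1.68, -0.0, 1.55, -0.18]
0 (0.45, 0.03, 0.3) [-0.2, -0.22, 1.8, -0.0, 1.56, -0.2]
0 (0.4, 0.03, 0.3) [-0.23, -0.36, 1.91, -0.0, 1.59, -0.23]
0 (0.478, 0.024, 0.02) [-0.2, 0.17, 2.01, -0.0, 0.96, -0.2]
1
[... 502 characters left out ...]
0.18, -0.08, 1.68, -0.0, 1.55, -1.93]
100 (0.45, 0.03, 0.3) [-0.2, -0.22, 1.8, -0.0, 1.56, -1.95]
100 (0.4, 0.03, 0.3) [-0.23, -0.36, 1.91, -0.0, 1.59, -1.97]
100 (0.478, 0.024, 0.02) [-0.2, 0.17, 2.01, -0.0, 0.96, -1.95]
180 (0.5, 0.03, 0.3) [-0.18, -0.08, 1.68, 0.0, 1.55, 2.96]
180 (0.45, 0.03, 0.3) [-0.2, -0.22, 1.8, 0.0, 1.56, 2.94]
180 (0.4, 0.03, 0.3) [-0.23, -0.36, 1.91, 0.0, 1.59, 2.91]
180 (0.478, 0.024, 0.02) [-0.2, 0.17, 2.01, -0.0, 0.96, 2.94]
190 (0.5, 0.03, 0.3) [-0.18, -0.08, 1.68, -0.0, 1.55, 2.79]
190 (0.45, 0.03, 0.3) [-0.2, -0.22, 1.8, -0.0, 1.56, 2.76]
190 (0.4, 0.03, 0.3) [-0.23, -0.36, 1.91, -0.0, 1.59, 2.74]
190 (0.478, 0.024, 0.02) [-0.2, 0.17, 2.01, -0.0, 0.96, 2.76]
```

View pics/d.png

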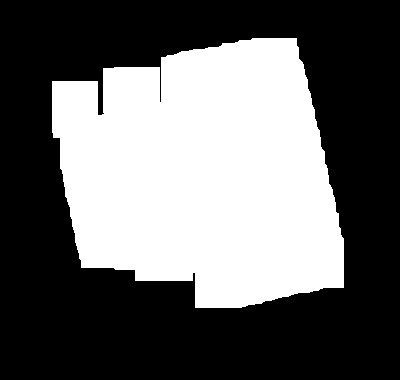

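```bash
cat >> h.py <<'E'
from scipy.spatial.transform import Rotation as Ro
def down(yaw,tilt=0.0,head=None):
    """tool x along yaw(deg), z down; if head given: z tilted by tilt deg toward heading head(deg)"""
    yaw=np.radians(yaw); x=np.array([np.cos(yaw),np.sin(yaw),0])
    z=np.array([0,0,-1.])
    if head is not None:
        h=np.radians(head);t=np.radians(tilt); z=np.array([np.sin(t)*np.cos(h),np.sin(t)*np.sin(h),-np.cos(t)])
    return Ro.from_matrix(np.c_[x,np.cross(z,x),z]).as_rotvec()
E
python3 - <<'E'
from h import *
bot.goto([0.60,0.0,0.2],down(-77)); 
w=bot.read_camera("wrist"); cv2.imwrite("pics/e.png",w["pixels"]); print(bot.current_clock(),bot.current_ee_pos())
import pickle; pickle.dump(w,open("e.pkl","wb"))
E
```

```text
3.225 [ 0.60002146 -0.00085485  0.20001001]
```

View pics/e.png

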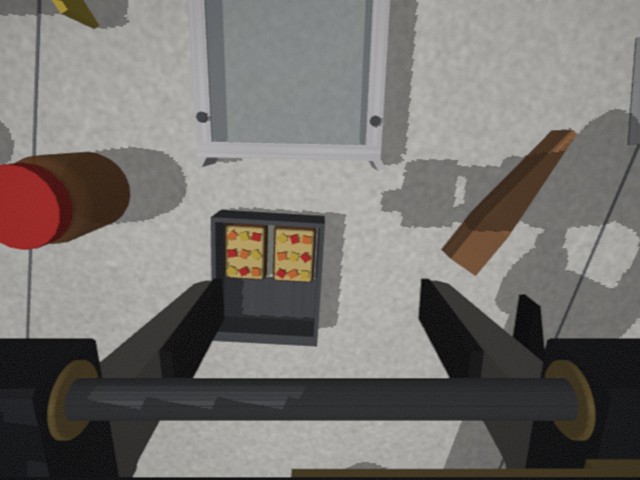

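```bash
python3 - <<'E'
import cv2; i=cv2.imread("pics/e.png")
cv2.imwrite("pics/e1.png",cv2.resize(i[0:180,185:401],None,fx=3.6,fy=3.33,interpolation=cv2.INTER_CUBIC))
cv2.imwrite("pics/e2.png",cv2.resize(i[200:355,200:335],None,fx=5,fy=3.8,interpolation=cv2.INTER_CUBIC))
cv2.imwrite("pics/e3.png",cv2.resize(i[120:280,435:585],None,fx=5,fy=3.7,interpolation=cv2.INTER_CUBIC))
E
```

```text
(no output)
```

View pics/e1.png

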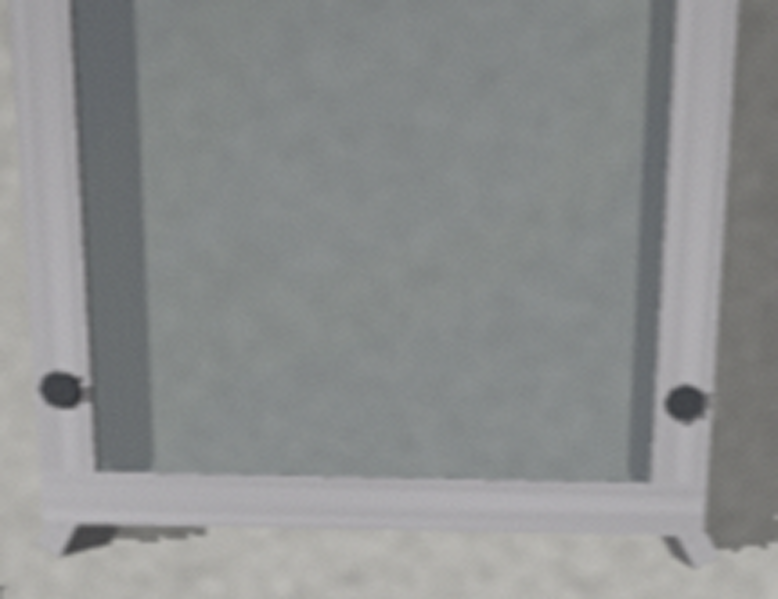

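View pics/e2.png

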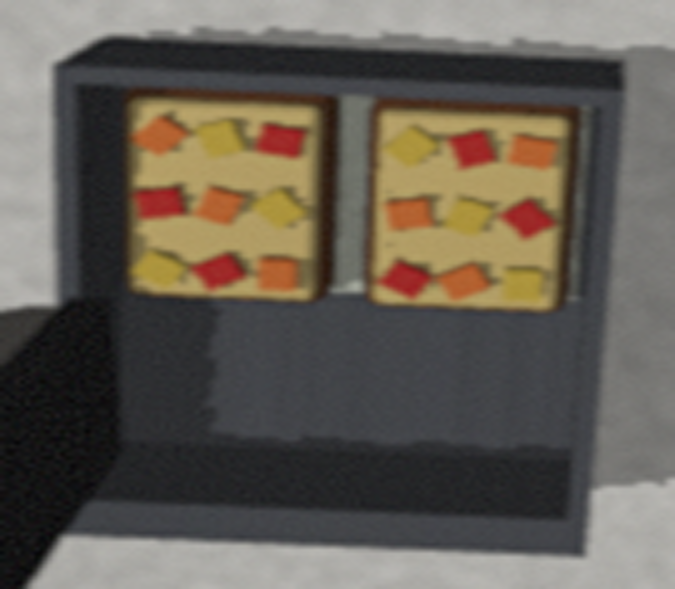

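View pics/e3.png

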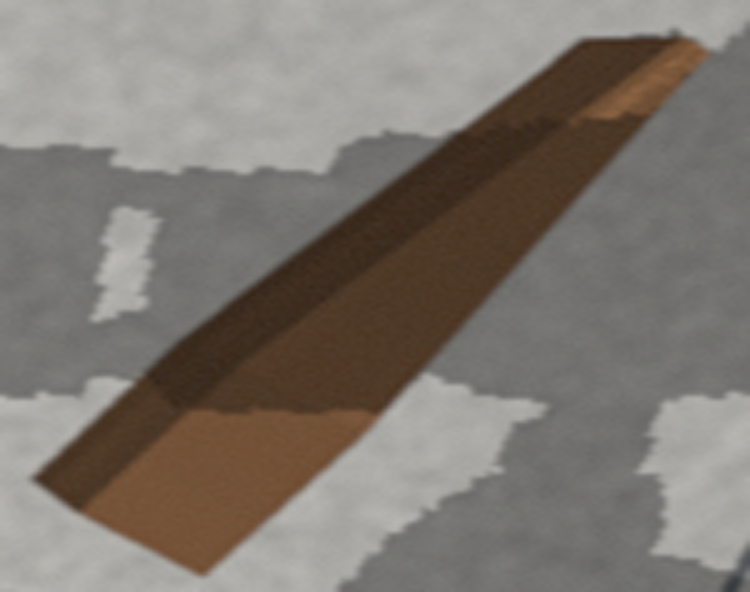

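```bash
python3 - <<'E'
from h import *; import pickle
w=pickle.load(open("e.pkl","rb"))
P=lambda uv,z: ray(w,uv,z)[:2]
ang=lambda v:np.degrees(np.arctan2(v[1],v[0]))
fl,fr,l0,r0=[P(x,.056) for x in [(196.7,156.8),(381.4,160.1),(188.6,0),(390.6,0)]]
print("cover",fl,fr,"mid",(fl+fr)/2,"w",np.linalg.norm(fl-fr),"yaw front",ang(fl-fr)-90,"sides",ang(l0-fl),ang(r0-fr))
tfl,tfr,trr=[P(x,.036) for x in [(211.4,217.1),(324.4,223.2),(316.6,345.5)]]
print("tray",tfl,tfr,trr,"c",(tfl+trr)/2,"w,l",np.linalg.norm(tfl-tfr),np.linalg.norm(tfr-trr),"yaw",ang(tfl-tfr)-90,ang(tfr-trr))
a=[P(x,.03) for x in [(451,257.3),(475.6,275.4),(510.6,231.6),(576.6,134),(571,130.3),(472.6,230.3)]]
rear=(a[0]+a[1])/2; tip=(a[3]+a[4])/2
print("wedge",rear,tip,"c",(rear+tip)/2,"len",np.linalg.norm(tip-rear),"yaw",ang(tip-rear),"w",np.linalg.norm(a[0]-a[1]))
E
```

```text
cover [0.63439401 0.10632681] [ 0.66441099 -0.03561012] mid [0.6494025  0.03535834] w 0.14507622812708643 yaw front 11.941034694580182 sides 11.19455975580468 11.911502439989096
tray [0.58386616 0.09236265] [ 0.60058917 -0.00458583] [ 0.48276729 -0.02432601] c [0.53331672 0.03401832] w,l 0.09838022230813741 0.11946409859058925 yaw 9.786859475442611 9.51114124316824
wedge [ 0.58837336 -0.13807668] [ 0.72188298 -0.19048278] c [ 0.65512817 -0.16427973] len 0.14342669746073286 yaw -21.4313377038063 w 0.02983330107692311
```

```bash
cat >> h.py <<'E'
CO=np.array([.648,.0355]); CY=11.5
def cov(x,y,z):
    a=np.radians(CY); return [CO[0]+x*np.cos(a)-y*np.sin(a),CO[1]+x*np.sin(a)+y*np.cos(a),z]
def F(): return np.round(bot.current_contact_force(),1).tolist()
E
python3 - <<'E'
from h import *
bot.set_gripper(0.44,20)
bot.goto([.4785,.0247,.10],down(9.7))
bot.line_to([.4785,.0247,.009])
print(F()); bot.set_gripper(0.0,25)
print("open mm",bot.current_opening()*92,F(),bot.current_ee_pos(),bot.current_clock())
t=bot.read_camera("scene"); cv2.imwrite("pics/f.png",cv2.resize(t["pixels"][100:340,160:460],None,fx=2.6,fy=2.5))
E
```

```text
[-0.0, -0.3, 0.8]
open mm 9.724451389036306 [-0.7, 0.2, 3.0] [0.47875202 0.02461804 0.00936423] 6.7833
```

View pics/f.png

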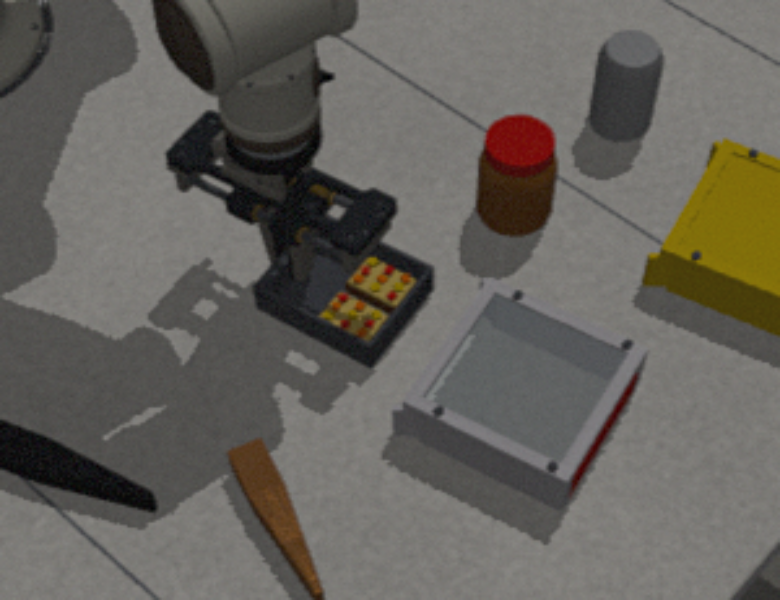

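The bar is gripped at 9.7 mm opening and the tray sits flat. Now I'll drag it to line up with the cover and take it in.

```bash
python3 - <<'E'
from h import *
bot.line_to(cov(-.140,.005,.009),down(11.5),0.08); print(F())
w=bot.read_camera("wrist"); cv2.imwrite("pics/g.png",w["pixels"]); t=bot.read_camera("top"); cv2.imwrite("pics/g2.png",cv2.resize(t["pixels"][160:330,230:430],None,fx=4,fy=3.5,interpolation=cv2.INTER_CUBIC))
import pickle; pickle.dump((w,t),open("g.pkl","wb")); print(bot.current_clock())
E
```

```text
[2.1, -1.1, 2.8]
7.5
```

View pics/g2.png

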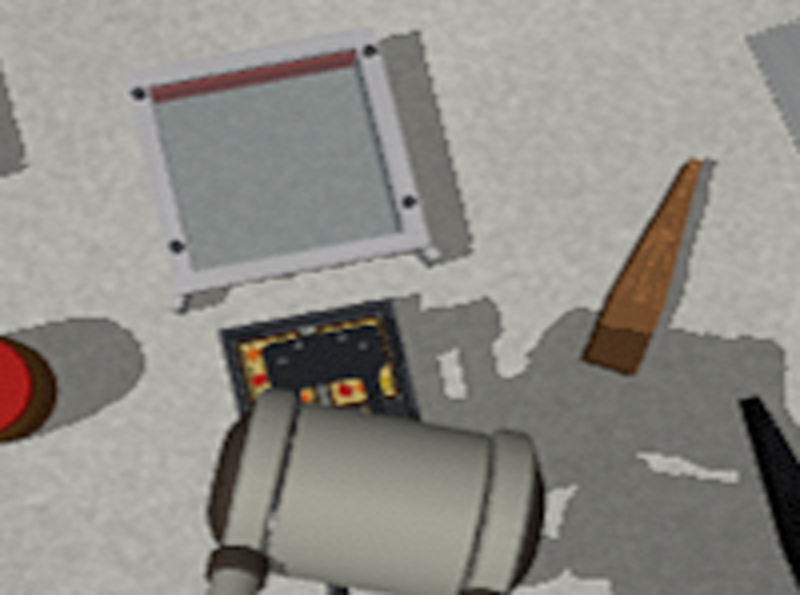

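View pics/g.png

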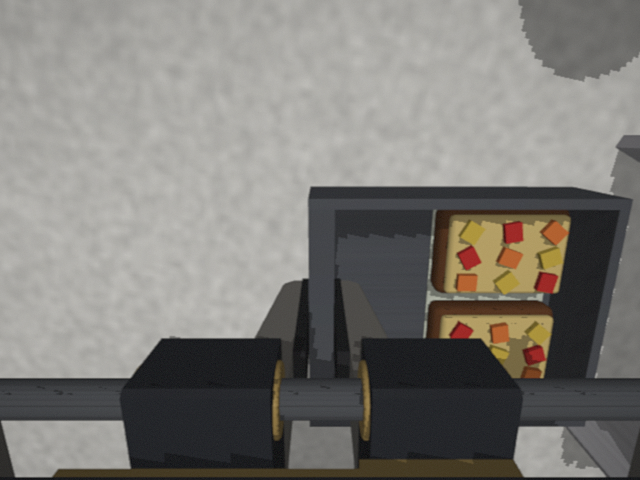

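```bash
python3 - <<'E'
from h import *; import pickle
w,t=pickle.load(open("g.pkl","rb"))
def tocov(p):
    a=np.radians(CY); d=p[:2]-CO; return np.round([d[0]*np.cos(a)+d[1]*np.sin(a),-d[0]*np.sin(a)+d[1]*np.cos(a)],4)
cv=lambda X,Y:(230+X/4,160+Y/3.5)
for n,p,z in [("tfl",(221,331),.036),("tfr",(391,298),.036),("cfl",(182,293),.056),("cfr",(431,241),.056),("cbl",(129,78),.056),("cbr",(371,29),.056),("redL",(152,103),.0),("redR",(357,66),0)]: print(n,tocov(ray(t,cv(*p),z)))
E
```

```text
tfl [-0.0283  0.0525]
tfr [-0.0276 -0.0454]
cfl [-0.0017  0.0683]
cfr [ 0.0016 -0.0734]
cbl [0.1391 0.0688]
cbr [ 0.1423 -0.0702]
redL [0.1325 0.0606]
redR [ 0.1322 -0.0623]
```

Relative to the cover in the same image, the tray is 5 mm to the left and parallel, so I'll take it in.

```bash
python3 - <<'E'
from h import *
for x in (-.11,-.08,-.055,-.034):
    bot.line_to(cov(x,.005,.009),None,0.08); f=F(); print(x,f)
    if np.hypot(f[0],f[1])>15: break
print(np.round(bot.current_ee_pos(),4),bot.current_clock())
t=bot.read_camera("top"); cv2.imwrite("pics/i2.png",cv2.resize(t["pixels"][160:330,230:430],None,fx=4,fy=3.5,interpolation=cv2.INTER_CUBIC))
s=bot.read_camera("scene"); cv2.imwrite("pics/i3.png",cv2.resize(s["pixels"][120:330,210:460],None,fx=3.1,fy=2.8,interpolation=cv2.INTER_CUBIC))
E
```

```text
-0.11 [2.7, 1.2, 4.1]
-0.08 [2.1, 1.4, 4.8]
-0.055 [2.5, 1.3, 4.6]
-0.034 [1.9, 0.5, 5.2]
[0.6142 0.0337 0.0094] 9.4333
```

View pics/i3.png

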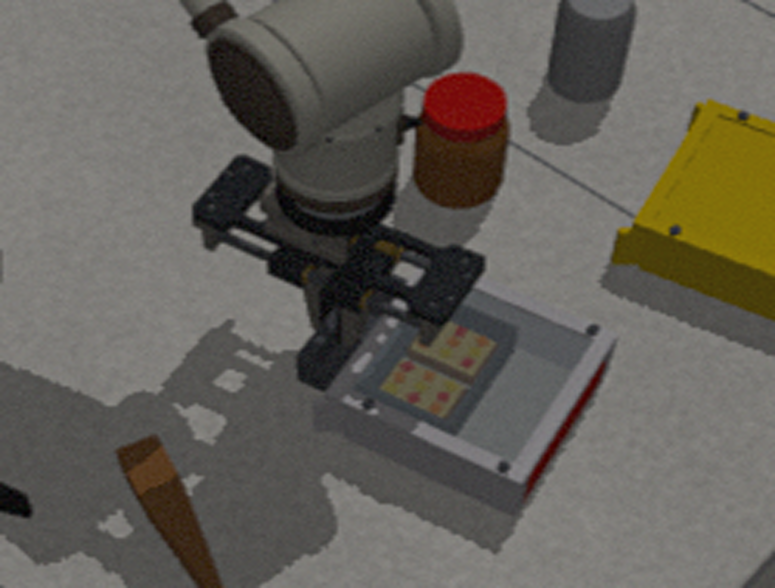

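```bash
python3 - <<'E'
from h import *
bot.set_gripper(0.17); print("open",bot.current_opening()*92,F())
p=bot.current_ee_pos(); bot.line_to([p[0],p[1],.10]); print(F())
for y in (-78.5,101.5):
    for x,z in ((-.085,.12),(-.085,.011),(.006,.011)):
        q=bot.inverse_kinematics(cov(x,.005,z),down(y,35,CY)); print(y,x,z,None if q is None else np.round(q,2).tolist())
print(bot.current_clock(), np.round(bot.current_joints(),2))
t=bot.read_camera("top"); cv2.imwrite("pics/j.png",cv2.resize(t["pixels"][160:330,230:430],None,fx=4,fy=3.5,interpolation=cv2.INTER_CUBIC))
E
```

```text
open 15.629981658668429 [-0.2, -0.2, -0.2]
[-0.0, -0.3, -0.8]
-78.5 -0.085 0.12 [-0.35, -0.17, 2.25, 0.56, 0.6, 0.62]
-78.5 -0.085 0.011 [-0.35, 0.1, 2.28, 0.95, 0.38, 0.19]
-78.5 0.006 0.011 [-0.25, 0.3, 2.03, 0.81, 0.35, 0.42]
101.5 -0.085 0.12 [-0.35, -0.17, 2.25, 0.56, 0.6, -2.52]
101.5 -0.085 0.011 [-0.35, 0.1, 2.28, 0.95, 0.38, -2.95]
101.5 0.006 0.011 [-0.25, 0.3, 2.03, 0.81, 0.35, -2.72]
10.5917 [-0.14  0.36  1.59 -0.    1.19 -0.34]
```

View pics/j.png

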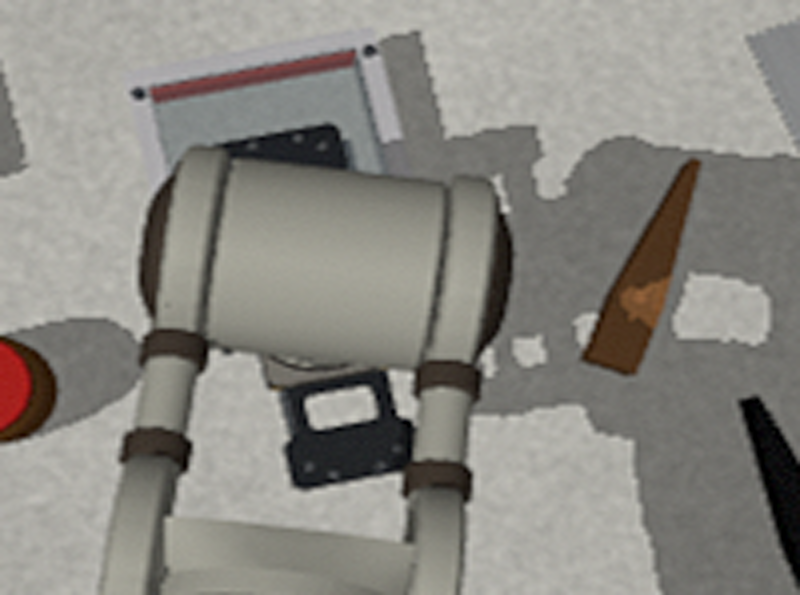

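```bash
python3 - <<'E'
from h import *
import pickle
rot=down(-78.5,30,CY)
bot.goto(cov(-.085,.005,.12),rot); bot.set_gripper(0.44)
w=bot.read_camera("wrist"); cv2.imwrite("pics/k.png",w["pixels"]); pickle.dump(w,open("k.pkl","wb"))
bot.line_to(cov(-.075,.005,.011)); print(F(),bot.current_clock())
bot.line_to(cov(-.055,.005,.011),None,.06); print(F())
w=bot.read_camera("top"); cv2.imwrite("pics/k2.png",cv2.resize(w["pixels"][160:330,230:430],None,fx=4,fy=3.5))
print(np.round(bot.current_joints(),2),bot.current_clock())
E
```

```text
[-0.7, -0.2, 0.1] 13.1583
[0.3, 0.2, -0.9]
[-0.28  0.18  2.14  0.61  0.42  0.58] 13.6917
```

View pics/k.png

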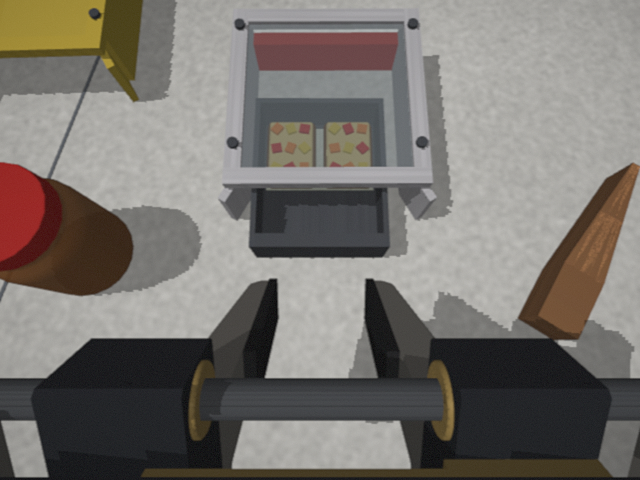

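The tray sits square and about half in: its bar is at row 245 and the roof's front edge at row 180. Next I'll push it home with force checks.

```bash
python3 - <<'E'
from h import *
xs=[-.04,-.025,-.012,-.004,.000,.002,.004,.006,.008,.010,.012,.014]
h=np.array([np.cos(np.radians(CY)),np.sin(np.radians(CY))])
for x in xs:
    bot.line_to(cov(x,.005,.011),None,.05); f=bot.current_contact_force(); p=np.array(bot.current_ee_pos()); 
    print(x,np.round((p[:2]-CO)@h,4),np.round(f,1),round(p[2],4))
    if -np.dot(f[:2],h)>9: break
print(bot.current_clock())
w=bot.read_camera("wrist"); cv2.imwrite("pics/l.png",w["pixels"])
w=bot.read_camera("scene"); cv2.imwrite("pics/l2.png",cv2.resize(w["pixels"][160:330,210:460],None,fx=3.1,fy=3.1))
E
```

```text
-0.04 -0.0396 [0.5 0.3 0.7] 0.0111
-0.025 -0.0245 [ 0.3  0.3 -0.1] 0.0112
-0.012 -0.0115 [ 0.2  0.2 -0.7] 0.0112
-0.004 -0.0036 [-0.3 -0.8 -0.6] 0.0112
0.0 0.0002 [-0.2 -0.  -0.5] 0.0111
0.002 0.002 [-1.2  0.  -0.6] 0.0109
0.004 0.004 [-1.4 -0.1 -0.6] 0.0109
0.006 0.0061 [-0.  -0.9 -0.8] 0.011
0.008 0.0069 [-8.6 -3.5  4.3] 0.0102
16.5583
```

View pics/l.png

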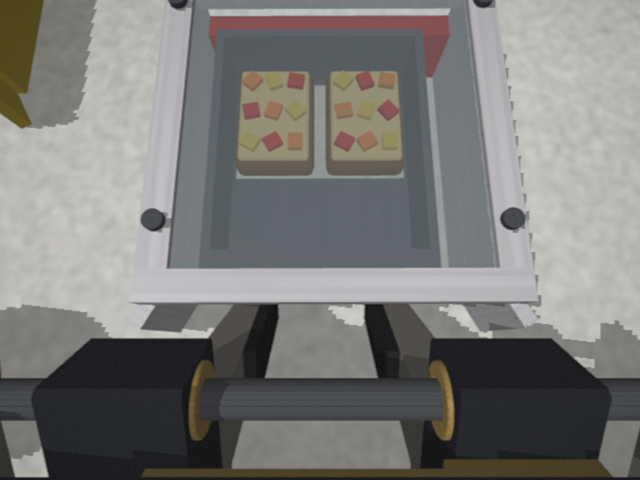

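View pics/l2.png

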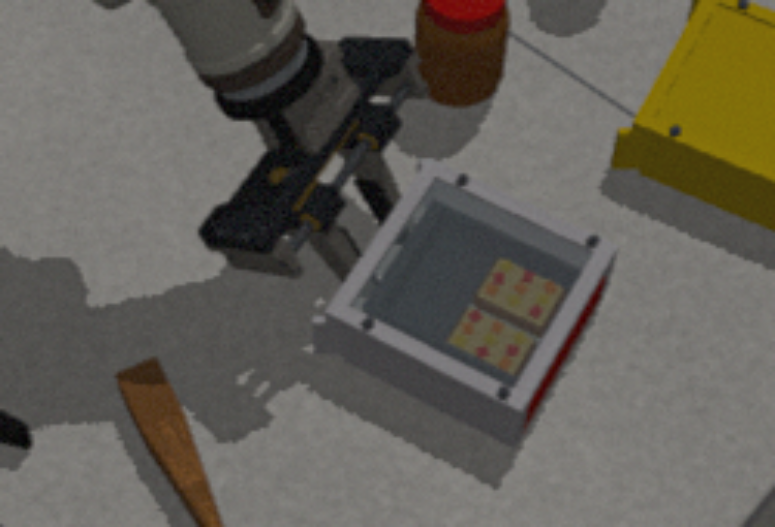

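The tray is home: contact rose to 9 N within 2 mm of the predicted point, and the picture shows its front on the red stop. It sits left of centre, so the gap is on the right. Next is the wedge.

```bash
python3 - <<'E'
from h import *
bot.line_to(cov(-.06,.005,.011),None,.12); bot.line_to(cov(-.09,.005,.10),None,.2)
g=np.array([.6551,-.1643])-.048*np.array([np.cos(np.radians(-21.4)),np.sin(np.radians(-21.4))])
bot.goto([*g,.13],down(-111.4)); bot.set_gripper(.6)
w=bot.read_camera("wrist"); cv2.imwrite("pics/m.png",w["pixels"])
import pickle; pickle.dump(w,open("m.pkl","wb"))
s=bot.read_camera("scene"); cv2.imwrite("pics/m2.png",cv2.resize(s["pixels"][160:330,210:460],None,fx=3.1,fy=3.1))
print(g,bot.current_clock(),np.round(bot.current_joints(),2))
E
```

```text
[ 0.61040932 -0.14678591] 19.275 [-0.43  0.36  1.52  0.    1.26  1.52]
```

View pics/m.png

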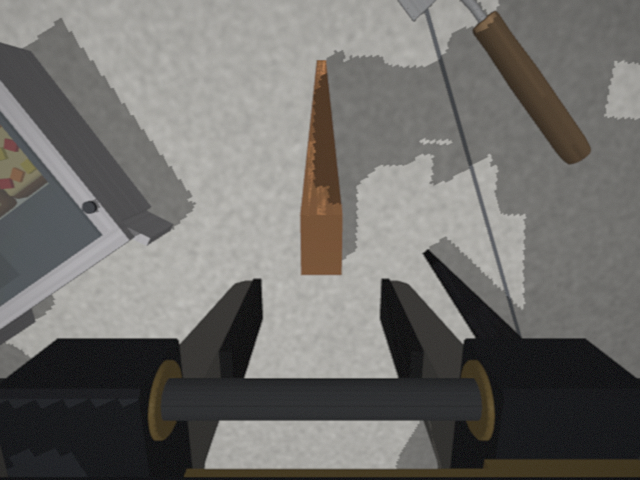

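View pics/m2.png

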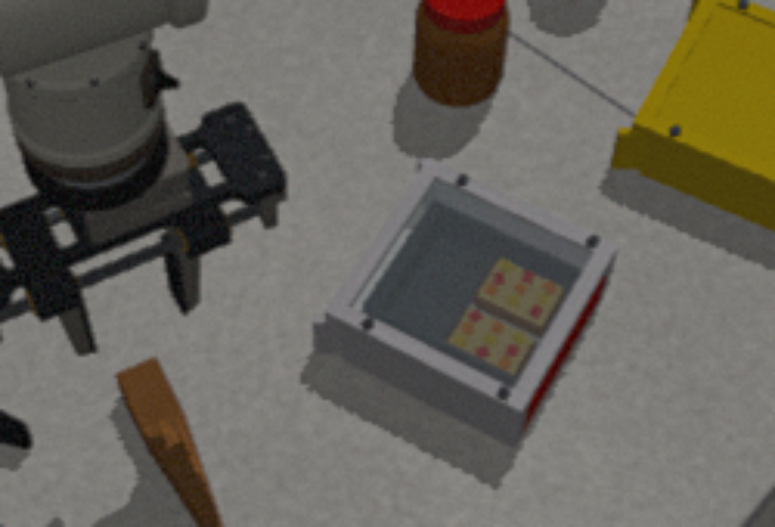

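```bash
python3 - <<'E'
from h import *; import pickle
w=pickle.load(open("m.pkl","rb")); g=np.array([.61041,-.14679]); a=np.radians(-21.4); X=np.array([np.cos(a),np.sin(a)]);Y=np.array([-X[1],X[0]])
for n,uv,z in [("rearL",(301,274),.03),("rearR",(342,274),.03),("tip",(321.5,60),.03),("blacktip",(427,252),.03),("blacktip0",(437,240),.0),("blackL",(447,280),.03)]:
    d=ray(w,uv,z)[:2]-g; print(n,np.round([d@X,d@Y],4))
k=pickle.load(open("k.pkl","rb"))
b=np.radians(CY); H=np.array([np.cos(b),np.sin(b)]);V=np.array([-H[1],H[0]])
for n,uv,z in [("cfl",(222,187),.056),("cfr",(432,184),.056),("tL",(250,236),.036),("tR",(388,235),.036)]:
    d=ray(k,uv,z)[:2]-CO; print(n,np.round([d@H,d@V],4))
E
```

```text
rearL [-0.0241  0.0146]
rearR [-0.0241 -0.0154]
tip [ 0.12   -0.0003]
blacktip [-0.0072 -0.0764]
blacktip0 [-0.0063 -0.0921]
blackL [-0.0287 -0.0926]
cfl [-0.0018  0.0717]
cfr [ 0.0004 -0.0714]
tL [-0.0309  0.0548]
tR [-0.0301 -0.0434]
```

```bash
python3 - <<'E'
from h import *
g=[.61041,-.14679]
bot.line_to([*g,.006],None,.12); print(F()); bot.set_gripper(0,30); print("open",bot.current_opening()*92,F())
bot.line_to(cov(-.165,-.09,.006),down(-85),.12); print(F())
bot.line_to(cov(-.165,-.050,.006),down(-90+CY),.08); print(F(),bot.current_clock())
w=bot.read_camera("wrist"); cv2.imwrite("pics/n.png",w["pixels"])
import pickle; pickle.dump(w,open("n.pkl","wb"))
s=bot.read_camera("top"); cv2.imwrite("pics/n2.png",cv2.resize(s["pixels"][160:330,230:430],None,fx=4,fy=3.5))
E
```

```text
[0.3, 0.2, -0.0]
open 29.46220117634902 [-1.1, -0.1, 1.0]
[-1.8, 1.1, 5.9]
[-0.5, 1.6, 6.2] 22.7833
```

View pics/n.png

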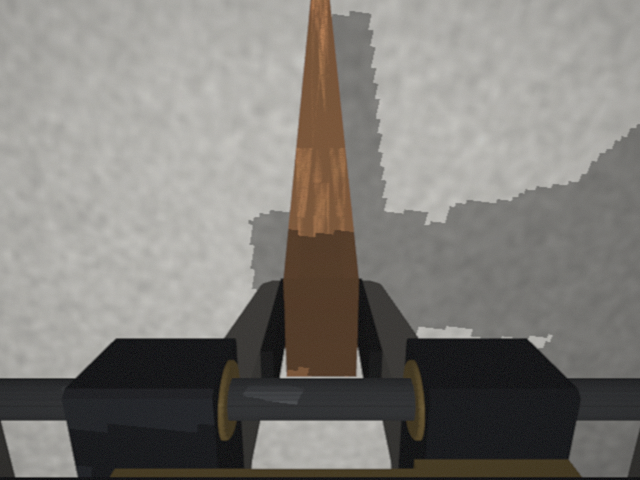

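View pics/n2.png

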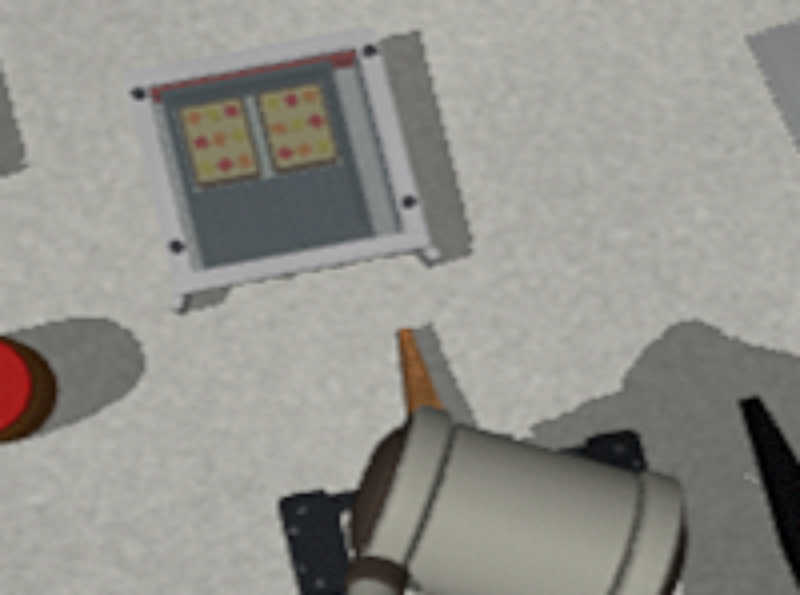

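```bash
python3 - <<'E'
from h import *
b=np.radians(CY); H=np.array([np.cos(b),np.sin(b)]);V=np.array([-H[1],H[0]])
for x in [-.13,-.11,-.10,-.09,-.08,-.072,-.066,-.060,-.056,-.053,-.050,-.048]:
    bot.line_to(cov(x,-.050,.006),None,.06); f=np.array(bot.current_contact_force()); print(x,np.round([f[:2]@H,f[:2]@V,f[2]],1), round(bot.current_opening()*92,1))
    if -f[:2]@H>18 or abs(f[:2]@V)>20: break
print(bot.current_clock(),np.round((np.array(bot.current_ee_pos())[:2]-CO)@H,4))
w=bot.read_camera("wrist"); cv2.imwrite("pics/o.png",w["pixels"])
s=bot.read_camera("scene"); cv2.imwrite("pics/o2.png",cv2.resize(s["pixels"][160:330,210:460],None,fx=3.1,fy=3.1))
E
```

```text
-0.13 [1.3 0.8 4.2] 30.2
-0.11 [2.2 0.8 4.8] 29.9
-0.1 [1.7 0.7 5.7] 30.1
-0.09 [ 2.1 -0.4  5.5] 30.0
-0.08 [ 2.2 -0.4  4.5] 29.8
-0.072 [ 1.3 -1.6  5.3] 29.8
-0.066 [ 1.5 -0.9  5.3] 30.0
-0.06 [-0.7 -1.8  6.2] 29.5
-0.056 [-1.  -1.9  7. ] 29.9
-0.053 [-1.1 -1.8  8.5] 29.7
-0.05 [-3.  -0.3  8.3] 29.6
-0.048 [-4.3 -0.  10.3] 29.5
26.8333 -0.0489
```

View pics/o.png

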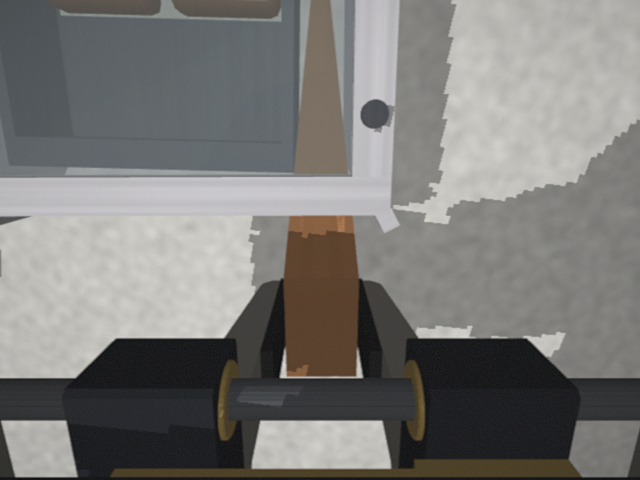

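View pics/o2.png

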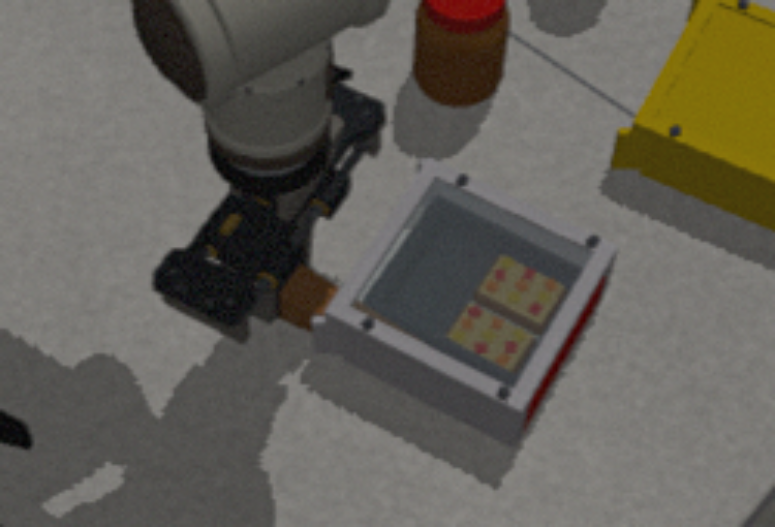

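```bash
python3 - <<'E'
from h import *
b=np.radians(CY); H=np.array([np.cos(b),np.sin(b)]);V=np.array([-H[1],H[0]])
for x in np.arange(-.047,-.036,.001):
    bot.line_to(cov(x,-.050,.006),None,.03); f=np.array(bot.current_contact_force()); print(round(x,3),np.round((np.array(bot.current_ee_pos())[:2]-CO)@H,4),np.round([f[:2]@H,f[:2]@V,f[2]],1))
    if -f[:2]@H>18 or abs(f[:2]@V)>20 : break
bot.hold(.2);print(bot.current_clock(),F())
w=bot.read_camera("wrist"); cv2.imwrite("pics/p.png",w["pixels"])
E
```

```text
-0.047 -0.0482 [-4.2 -0.1 10.5]
-0.046 -0.0473 [-5.5  0.4 11.5]
-0.045 -0.0464 [-5.8  0.5 10.9]
-0.044 -0.0459 [-7.   0.4 12. ]
-0.043 -0.0455 [-8.8  0.7 15.1]
-0.042 -0.045 [-11.    0.4  16.4]
-0.041 -0.0446 [-12.5  -0.1  16.9]
-0.04 -0.0441 [-14.1   1.   17.6]
-0.039 -0.0437 [-15.2   0.7  19.6]
-0.038 -0.0432 [-18.   -1.   19.7]
29.6333 [-17.3, -2.6, 20.1]
```

View pics/p.png

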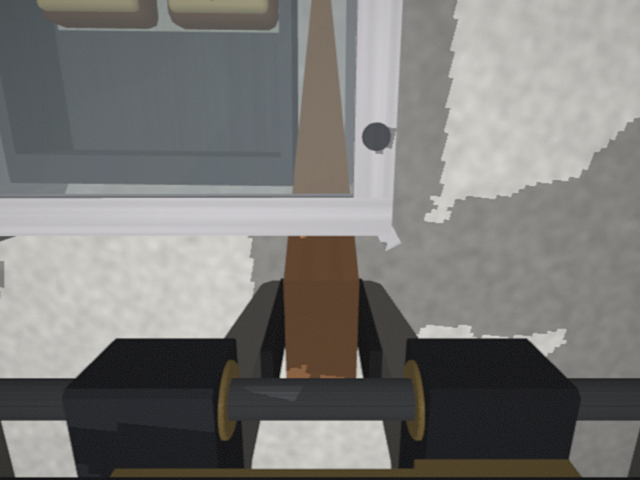

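```bash
python3 - <<'E'
from h import *
p=np.array(bot.current_ee_pos()); print(p)
bot.line_to(cov(-.0425,-.050,.008),None,.05); print(F())
bot.set_gripper(.48); print(F(),np.array(bot.current_ee_pos()))
q=bot.current_ee_pos(); bot.line_to([q[0],q[1],.09],None,.15)
w=bot.read_camera("wrist"); cv2.imwrite("pics/q.png",w["pixels"])
import pickle; pickle.dump(w,open("q.pkl","wb"))
s=bot.read_camera("top"); cv2.imwrite("pics/q2.png",cv2.resize(s["pixels"][160:330,230:430],None,fx=4,fy=3.5))
print(bot.current_clock())
E
```

```text
[ 0.61542561 -0.02134892  0.00571087]
[-4.0, -1.3, -0.0]
[-0.2, -0.4, -0.3] [ 0.61669798 -0.02188581  0.00807211]
31.1417
```

View pics/q.png

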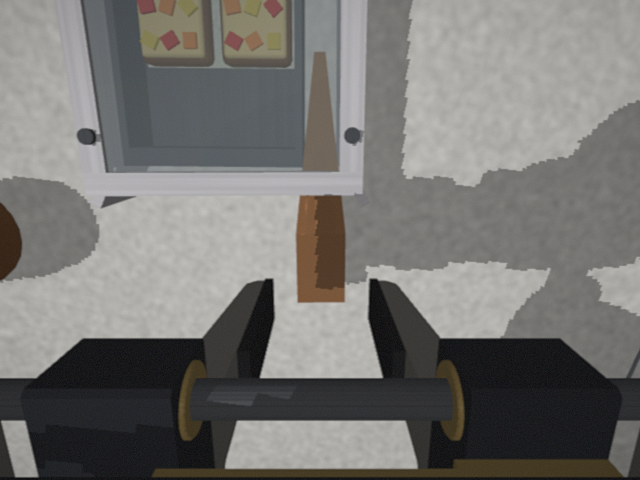

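```bash
python3 - <<'E'
from h import *; import pickle
b=np.radians(CY); H=np.array([np.cos(b),np.sin(b)]);V=np.array([-H[1],H[0]])
w=pickle.load(open("q.pkl","rb"))
for uv in [(298,302),(345,302)]:
    d=ray(w,uv,.03)[:2]-CO; print("rear",np.round([d@H,d@V],4))
bot.line_to(cov(-.115,-.050,.06),None,.2); bot.set_gripper(0,20); bot.line_to(cov(-.105,-.050,.010),None,.15); print(F())
bot.line_to(cov(-.083,-.050,.010),None,.06)
for x in np.arange(-.081,-.055,.0015):
    bot.line_to(cov(x,-.050,.010),None,.04); f=np.array(bot.current_contact_force()); print(round(x,4),np.round((np.array(bot.current_ee_pos())[:2]-CO)@H,4),np.round([f[:2]@H,f[:2]@V,f[2]],1))
    if -f[:2]@H>22 or abs(f[:2]@V)>20 : break
bot.hold(.2);print(bot.current_clock(),F(),np.round((np.array(bot.current_ee_pos())[:2]-CO)@H,4))
E
```

```text
rear [-0.0707 -0.0359]
rear [-0.0707 -0.0657]
[-0.3, -0.2, 0.3]
-0.081 -0.0811 [ 0.  -0.2 -1.2]
-0.0795 -0.0805 [-5.1  0.9  3. ]
-0.078 -0.0797 [-7.4  0.6  4.1]
-0.0765 -0.0793 [-10.6  -0.1   5.4]
-0.075 -0.079 [-13.9   0.4   7.6]
-0.0735 -0.0787 [-17.1  -0.7   9.3]
-0.072 -0.0785 [-21.2  -0.6  10.8]
-0.0705 -0.0782 [-24.7  -1.   12.9]
35.6417 [-23.9, -5.5, 12.7] -0.0782
```

```bash
python3 - <<'E'
from h import *
bot.line_to(cov(-.10,-.050,.012),None,.1); bot.line_to(cov(-.10,-.04,.16),None,.2)
w=bot.read_camera("wrist"); cv2.imwrite("pics/r.png",w["pixels"])
import pickle; pickle.dump(w,open("r.pkl","wb")); print(bot.current_clock(),F())
s=bot.read_camera("scene"); cv2.imwrite("pics/r2.png",cv2.resize(s["pixels"][160:330,210:460],None,fx=3.1,fy=3.1))
E
```

```text
37.025 [0.7, 0.6, -1.0]
```

View pics/r.png

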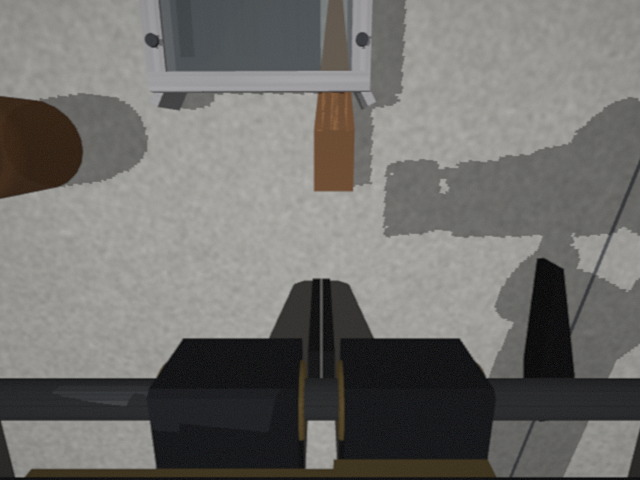

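View pics/r2.png

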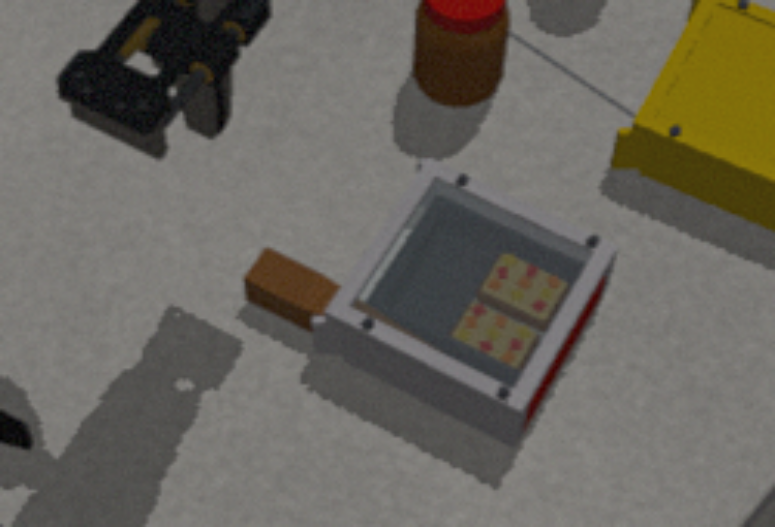

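```bash
python3 - <<'E'
from h import *
bot.goto(cov(.06,.0,.20),down(-90+CY))
w=bot.read_camera("wrist"); cv2.imwrite("pics/s.png",w["pixels"])
import pickle; pickle.dump(w,open("s.pkl","wb")); print(bot.current_clock(),F())
E
python3 -c "
import cv2;i=cv2.imread('pics/s.png');cv2.imwrite('pics/s1.png',cv2.resize(i[0:330,180:460],None,fx=2.5,fy=1.8))"
```

```text
37.8417 [-1.2, 0.2, -0.4]
```

View pics/s.png

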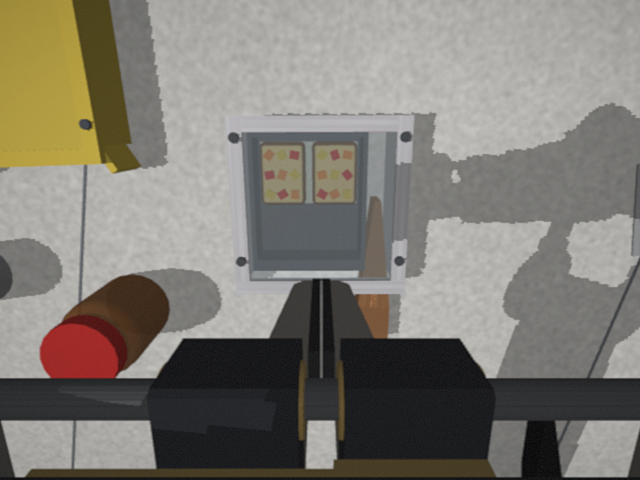

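```bash
python3 -c "
import cv2;i=cv2.imread('pics/s.png');i=cv2.convertScaleAbs(i,alpha=1.5);cv2.imwrite('pics/s1.png',cv2.resize(i[105:295,220:420],None,fx=4,fy=3.15,interpolation=cv2.INTER_CUBIC))"
```

```text
(no output)
```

View pics/s1.png

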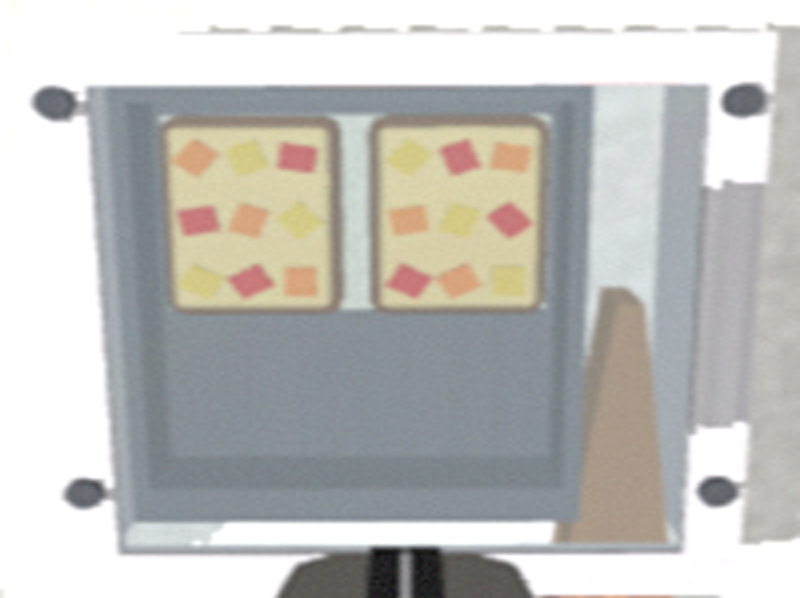

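```bash
python3 - <<'E'
from h import *; import pickle
w=pickle.load(open("s.pkl","rb")); b=np.radians(CY); H=np.array([np.cos(b),np.sin(b)]);V=np.array([-H[1],H[0]])
c=lambda X,Y:(220+X/4,105+Y/3.15)
g=cv2.cvtColor(w["pixels"],cv2.COLOR_BGR2GRAY); print(g[280:302,262].tolist()); 
for n,uv,z in [("roofF?",(250,293),.056),("backL",(227,116),.056),("backR",(413,114),.056),("trayRL",c(137,523),.036),("trayRR",c(578,521),.036),("tip",c(622,288),.03),("wedgeRear",(371,338),.03)]:
    d=ray(w,uv,z)[:2]-CO; print(n,np.round([d@H,d@V],4))
E
```

```text
[112, 151, 172, 174, 175, 175, 175, 175, 175, 174, 173, 181, 181, 176, 182, 183, 184, 184, 184, 182, 183, 185]
roofF? [0.0017 0.0601]
backL [0.1465 0.0706]
backR [ 0.148  -0.0706]
trayRL [0.0145 0.0592]
trayRR [ 0.0152 -0.0399]
tip [ 0.081  -0.0481]
wedgeRear [-0.0557 -0.0489]
```

The tray's rear is 13–14 mm inside the roof edge and level on both sides. Its left side is on the rail, the wedge has jammed on the right, and nothing else has moved. Handing in.

```bash
python3 - <<'E'
from h import *
bot.job_done(); print(bot.current_clock())
E
```

```text
the job is handed in; nothing more can be done
the job is handed in; nothing more can be done
```

The tray is fully home under the grey cover, held tight by the wooden wedge on its right side. I handed the job in at about 38 s of the 67 s allowed.

- **Tray:** I gripped its rear bar and dragged it flat into the cover. I then pushed it home with the fingers tilted under the roof, until contact rose to about 9 N at the stop.
- **Wedge:** I slid it along the counter, narrow end first, into the right-hand gap. I drove it while gripped to about 18 N, then pushed from behind to about 25 N. By the end it moved only 0.2–0.3 mm per step.
- **Last checks:** In the final picture the tray's rear face is about 13–14 mm inside the roof edge (14 mm is home). It is square to within 1 mm, and its left side is against the rail. The back bar hides the tray's front edge in that view.
- **Bystanders:** The jar looked undisturbed in the last pictures. I planned the moves to stay clear of the shaker and the spatula, but did not measure any of the three again.
- **Disagreement:** The wedge's centre was about 2–3.5 mm inside the roof edge by the push position. The tip seen through the clear panel suggested about 7 mm. I trust the push position more and left it as it was.

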